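# Tighten the clamp nut at the bottom of a street lamp's deep bore

## Robot

A 6-joint arm with a two-finger parallel gripper is mounted at the origin on the work surface. World frame = base frame: x ahead of the robot, y to its left, z up, the work surface at z = 0. Lengths are in mm, angles in rad, forces in N, time in s.
With the tool pointing down it reaches from about 275 to 750 mm from the base axis. Payload 10.2 kg.
Tool frame: the origin (TCP) lies on the centre line of the jaws, within the pads' length; the fingertips stand 17 mm ahead of it and the grasp point (between the pads) lies 2 mm behind it; z points along the fingers, y is the line along which they close (so a half turn about z gives the same grasp; the last joint's range is limited). The gripper opens to 85 mm and grips with 20 to 120 N. Pads are 22 mm wide; open, the fingers measure 114 mm over their backs; the gripper's body (76 mm by 85 mm) begins 54 mm behind the grasp point. The pads swing forward as they close: fully open they stand 13 mm farther back than shut.
Start: joints at [0.88, 0.313, 1.498, -0, 1.331, -0.223], TCP at [236.748, 468.595, 248.294] pointing down, gripper open.
Joint ranges: [-2.94, 2.94], [-0.97, 2.17], [0.19, 2.56], [-1.23, 4.37], [0.02, 3.11], [-2.88, 2.88]. Speed limits (rad/s): [2.39, 2.39, 3.01, 3.14, 3.14, 3.14].

## Interface

Orientations are given as a unit quaternion [w, x, y, z].
In Python, from rig import ctrl gives the robot as it stands. The module is installed in compiled form; this text tells all that it offers.
- The arm moves only by the shell command python3 -m jog 'ROWS' [FORCE]. ROWS is JSON, a list of rows, each an object with "delta_pos": the shift along the world's x, y, z in mm, a list of three; "angular": the turn, a rotation vector about the world's x, y, z in rad, a list of three; "fingers": the opening, from 0 (shut) to 1 (fully open). In form: [{"delta_pos": [tx, ty, tz], "angular": [rx, ry, rz], "fingers": fingers}, ...]. A call has 1 to 10 rows; each row is the pose to reach, as a shift and turn from the pose commanded when the call began; what a row does not reach only later rows make up. A row lasts 1/8 s, in which the tool goes at most 62.5 mm and 10.7 degrees, less where a joint would pass 70% of its speed; a pose out of reach is approached as far as the arm can. A call with a gripper value outside its range is refused whole. The fingers move at their own pace and stop on an object; FORCE is the grip in N (left out, the last holds). Time passes only in rows, so rows that repeat a pose let the fingers close. It gives the time, the measured TCP pose, the force, the opening and the grip force at its end, in the units of the state.
- ctrl.sense(): the state, without advancing time (a new reading comes with each control period).
- ctrl.capture(name): name is "scene" or "top"; returns a dict with "pixels" (480x640x3 uint8, blue, green, red), "fx", "fy", "cx", "cy" (pixels), "dist" ([k1, k2, p1, p2, k3] as OpenCV has them; the pictures are not rectified), "R" (3x3) and "t" (3): a world point X has camera coordinates R X + t. Camera axes: x right, y down, z forward; pixel columns grow to the right and rows downward; lengths in mm; the calibration is good to about 2 mm. A picture is of the moment at which its call begins. There is no depth.
- ctrl.finish_job(): hands the job in; it is judged then, once.
The state is a dict: "time_s": time; "joints": joint angles; "dq": joint speeds; "tau": joint torques, N m; "eef_pos": TCP position; "ee_rot": TCP orientation; "force": force on the tool from outside, world axes, zero at the start; "wrist_torque": the same for the moment, N m; "grip_width": opening from 0.0 (shut) to 1.0 (fully open); "grip_force": force on a finger pad.
Only numpy, scipy, OpenCV 4.12 (cv2) and the standard library are available. Lean on these libraries where they do the work, as an engineer would, in place of code of your own. Each camera call takes 0.05 s, during which the arm holds its last target. There are 200 camera calls.

## Task

Tighten the clamp nut at the bottom of the deep bore in the back of the lamp: take the long T-handled socket extension with the slotted foot from its rest, lower it down the bore until its foot is fully down over the nut, and turn it clockwise (seen from above) until the nut comes up against its stop. Let go and leave the extension standing upright on the nut, and leave the short T-handled driver alone in its rest.

Things in the scene. Friction and masses are not known exactly. Their poses are not given: they have to be found in the camera images.
- long_driver: Long socket extension, 162 mm, 0.3 kg, loose, upright in one of two like cup rests (30 mm tall, 52 mm inside). Origin: centre of underside, z up. Dark T-bar on top 80 mm along x, 16 thick in y, 138 to 162 mm up; grip across its 16 mm. Shaft 11 mm. Foot 42 mm wide and tall; a slot in it, 20 wide and 20 deep, runs along x, parallel to the T-bar, so it fits the nut either way round.
- short_driver: A bystander: the short T-handled driver, steel, 109 mm tall with a 56 mm T-bar and a plain round 30 mm foot without a slot, standing in the other cup rest. Origin: centre of its underside. It does not fit the nut.
- bore (a point): Mouth centre of the deep bore in the one tall aluminium boss amid the back of the lamp, 96 mm above the table; z up, x along the lamp's long side. Lamp: fixed black, finned slab 280 x 200 x 46 mm, lying glass down. The mouth is a funnel 76 mm wide, narrowing over 22 mm to a straight bore 52 mm wide. The foot of a fully seated extension rests 72 mm below the mouth.
- clamp_nut (a joint): Angle (rad) of the nut at the bore's bottom: a flange with an upright brass bar 32 x 8 x 15 mm high across it. At 0 the bar is parallel to bore's x (lamp's long side); grows clockwise from above to a hard stop at 1.0; starts at 0 to 0.2; stiff, 0.06 N m. Slot play: entered parallel to the bar, the extension turns 0.4 rad idle, then drives it; over 20 degrees askew it may land on top.
There are look-alikes about, which are no part of the job. Leave any turquoise look-alike of the long_driver alone.

How it is judged (in metres and radians):
On the way, in this order (a step that is already met when the one before it is completed fails the run):
1. the long extension is fully down over the nut, before the nut is turned (horizontal distance between long_driver and bore below 0.012 m and z of long_driver in the frame of bore below -0.066 m and angle between long_driver's own z axis and vertical below 0.2 rad and value of joint clamp_nut below 0.5 rad), for 0.1 s.
2. the nut is turned clockwise to its stop with the extension down on it (horizontal distance between long_driver and bore below 0.012 m and z of long_driver in the frame of bore below -0.066 m and angle between long_driver's own z axis and vertical below 0.2 rad and value of joint clamp_nut above 0.8 rad), for 0.2 s.
At the end, for the whole second after the job is handed in: The nut is turned to its stop (its angle above 0.8 rad of 1.0), and the long extension stands released and at rest on it in the bore: its foot within 12 mm of the bore's axis and at least 66 mm below the mouth, upright within 0.2 rad. The short driver has not been moved by more than 40 mm (all of step 2 and linear speed of long_driver below 0.03 m/s and angular speed of long_driver below 0.3 rad/s); the robot touches nothing.
It fails at once if the short driver is moved by more than 40 mm (distance of short_driver from where it was at the start of the episode above 0.04 m).
It also fails if it takes over 45 s, if anything falls off the work surface, if the arm or the gripper's body presses on something with over 40 N, if the wrist force passes 120 N, or if a joint passes its speed limit or range.

## Working session

There is one attempt and no reset: what is moved stays moved. The work goes in short steps, Python scripts to look and compute and a shell command to move; the robot and the scene stay as the last step left them, time stands still between calls to the robot, and variables do not carry over. Pictures are saved under pics/ and viewed, at most 10 in all, crops included, and the job is handed in when it is done.

```bash
mkdir -p pics; cat > h.py <<'E'
import numpy as np, cv2
from rig import ctrl
def cam(name):
    c=ctrl.capture(name); K=np.array([[c['fx'],0,c['cx']],[0,c['fy'],c['cy']],[0,0,1.]])
    return c['pixels'],K,np.array(c['dist'],float),np.array(c['R'],float),np.array(c['t'],float)
def unproj(C,uv,z):
    _,K,d,R,t=C
    p=cv2.undistortPoints(np.array(uv,float).reshape(-1,1,2),K,d).reshape(-1,2)
    r=np.c_[p,np.ones(len(p))]@R; o=-R.T@t
    return o+r*((z-o[2])/r[:,2])[:,None]
def proj(C,X):
    _,K,d,R,t=C
    return cv2.projectPoints(np.array(X,float).reshape(-1,1,3),cv2.Rodrigues(R)[0],t,K,d)[0].reshape(-1,2)
E
python3 - <<'E'
from h import *
for n in('top','scene'):
    C=cam(n); cv2.imwrite(f'pics/{n}1.png',C[0]); print(n,-C[3].T@C[4],C[3].round(2).tolist(),C[1][0,0])
print(ctrl.sense())
E
```

```text
top [422.98836203 -67.37812636 833.40721393] [[-0.0, -1.0, -0.01], [-0.98, 0.0, -0.19], [0.19, 0.01, -0.98]] 508.68297046108864
scene [1132.42393987  571.89955158  812.94193015] [[-0.76, 0.66, -0.0], [0.43, 0.49, -0.76], [-0.5, -0.57, -0.65]] 619.0000463345707
{'time_s': 0.1, 'joints': array([ 8.79581523e-01,  3.13413531e-01,  1.49836665e+00, -3.08967984e-05,
        1.33100534e+00, -2.23415994e-01]), 'dq': array([ 0.00224851, -0.00295956, -0.00091299,  0.00060464, -0.00015076,
        0.00091092]), 'tau': array([ 2.29974125e-03, -4.12902939e+01, -2.60138404e+01, -1.95380717e-04,
        3.16993559e-03, -1.12378015e-05]), 'eef_pos': array([236.61907955, 468.41352144, 247.78023893]), 'ee_rot': array([-2.49885695e-04,  2.31768882e-01,  9.72770697e-01, -5.41766052e-04]), 'force': array([-0.64533299,  0.60834804, -0.15101174]), 'wrist_torque': array([ 0.02012296,  0.05123608, -0.00574728]), 'grip_force': 0.0, 'grip_width': 1.0016118562996867}
```

View pics/top1.png

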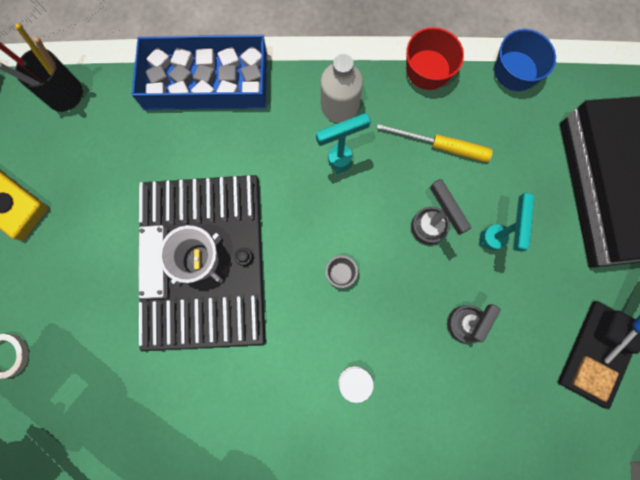

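View pics/scene1.png

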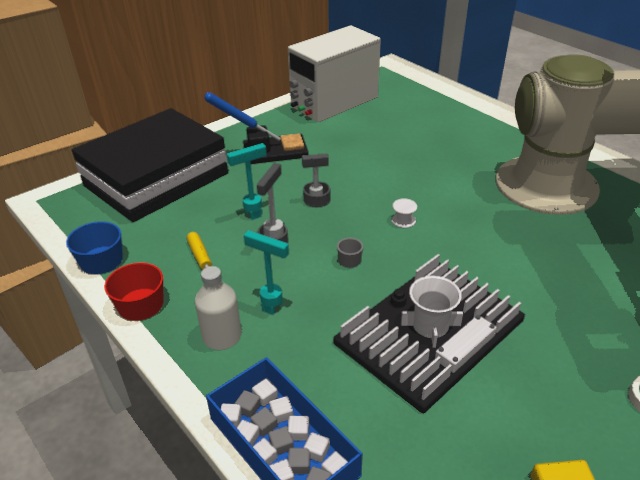

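Top view: the lamp is at (200,260), with its bore at (190,253) and the brass bar at (197,258). There are four T-handles:
- Dark T, bar (450,206), cup (431,225): the longer bar and the taller of the two in rests, so it fits long_driver.
- Dark T, bar (487,322), cup (467,323): short bar, so it is short_driver.
- Turquoise at (343,130) and (525,222): the look-alikes to leave alone.

I'll confirm this in a crop.

```bash
python3 - <<'E'
from h import *
C=cam('top'); I=C[0]
a=cv2.resize(I[165:355,400:545],None,fx=2.7,fy=2.7,interpolation=cv2.INTER_CUBIC)
b=cv2.resize(I[205:305,140:240],None,fx=4,fy=4,interpolation=cv2.INTER_CUBIC)
H=max(a.shape[0],b.shape[0]); P=lambda x:cv2.copyMakeBorder(x,0,H-x.shape[0],0,0,cv2.BORDER_CONSTANT)
cv2.imwrite('pics/crop1.png',np.hstack([P(a),P(b)])); print(a.shape)
E
```

```text
(513, 392, 3)
```

View pics/crop1.png

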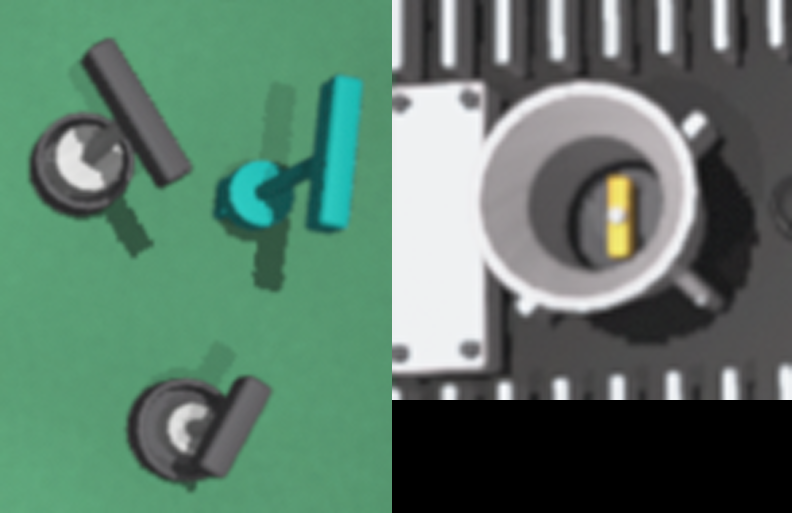

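The crop confirms it: the long dark T (bar from crop (100,45) to (175,180)) is the target, and the short dark T is below it. The brass bar runs almost along the lamp's long side (world x).

```bash
cat > fit.py <<'E'
from h import *
from scipy.optimize import minimize
def box(x,y,yaw,z0,z1,L=80,W=16):
    c,s=np.cos(yaw),np.sin(yaw)
    return np.array([[x+c*a-s*b,y+s*a+c*b,z] for a in(-L/2,L/2) for b in(-W/2,W/2) for z in(z0,z1)])
def mask(C,X):
    m=np.zeros((480*4,640*4),np.uint8); h=cv2.convexHull((proj(C,X)*4+1.5).astype(np.float32)).astype(np.int32)
    cv2.fillConvexPoly(m,h,255); return cv2.resize(m,(640,480),interpolation=cv2.INTER_AREA)/255.
def fitbar(Cs,x0,z0=139,z1=163):
    D=[]
    for C in Cs:
        hsv=cv2.cvtColor(C[0],cv2.COLOR_BGR2HSV); D.append(((hsv[...,1]<70)&(hsv[...,2]<150)).astype(float))
    def cost(p):
        s=0
        for C,d in zip(Cs,D):
            m=mask(C,box(*p,z0,z1)); ring=cv2.dilate(m,np.ones((7,7)))-m
            s+=(m*(1-d)).sum()+0.7*(ring*d).sum()
        return s
    return min((minimize(cost,x0,method='Nelder-Mead',options=dict(initial_simplex=np.array(x0)+np.array([[0,0,0],[d,0,0],[0,d,0],[0,0,d/30]]))) for d in(12,-8,5)),key=lambda r:r.fun)
E
python3 - <<'E'
from fit import *
T=cam('top');S=cam('scene')
a=unproj(T,[[400+100/2.7,165+45/2.7],[400+172/2.7,165+177/2.7]],162); c=a.mean(0);d=a[1]-a[0]
x0=[c[0],c[1],np.arctan2(d[1],d[0])]; print(x0)
for Cs in([T],[S],[T,S]):
    r=fitbar(Cs,x0); print(r.x,r.fun)
print('bore',unproj(T,[[189,254.2]],96),unproj(S,[[436,292]],96),'nut',unproj(T,[[196.5,249.],[196.5,269.3]],39))
for C,n in((T,'t'),(S,'s')):
    I=C[0].copy()
    for p in proj(C,box(*r.x,139,163)): cv2.circle(I,tuple(p.round().astype(int)),1,(0,0,255),-1)
    al=np.linspace(0,6.3,60); b=unproj(T,[[189,254.2]],96)[0]
    for p in proj(C,np.c_[b[0]+38*np.cos(al),b[1]+38*np.sin(al),0*al+96]): cv2.circle(I,tuple(p.round().astype(int)),0,(0,0,255),-1)
    x,y=(135,150) if n=='t' else (230,130)
    out=cv2.resize(I[y:y+200,x:x+ (350 if n=='t' else 270)],None,fx=2.2,fy=1.45 if 0 else 2.2); cv2.imwrite(f'pics/ov_{n}.png',out)
E
```

```text
[np.float64(587.6034054672556), np.float64(-244.11313415852953), np.float64(-2.6921899529231186)]
[ 589.18031511 -244.88353353   -2.63557063] 198.2043137254902
[ 589.06980142 -245.19050768   -2.57906327] 102.06117647058824
[ 589.33980508 -244.88309382   -2.62461629] 311.1894117647058
bore [[531.24899246 126.6572053   96.        ]] [[531.44463571 131.65281038  96.        ]] nut [[547.97362269 129.98920541  39.        ]
 [515.56376347 128.56900232  39.        ]]
```

View pics/ov_t.png

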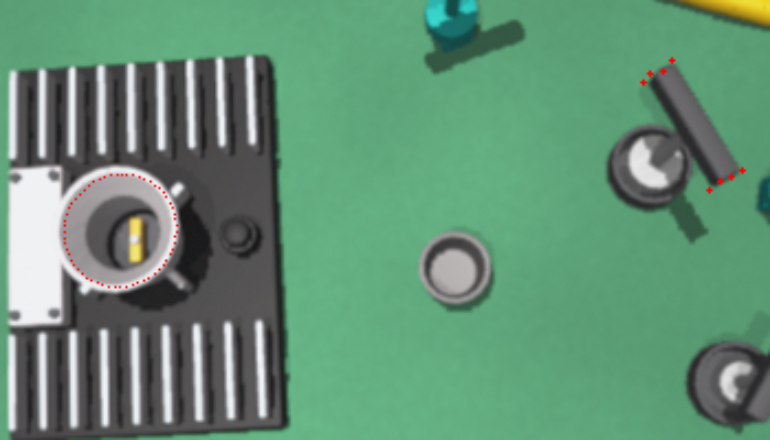

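View pics/ov_s.png

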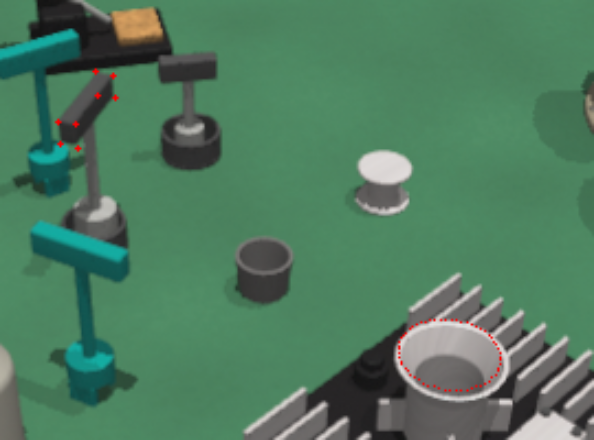

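The fits agree in both views: bar centre (589,-245), yaw 0.517 rad. The bore is at about (531.5,128), and the nut bar is at yaw about +0.04. I'll move above the T-bar and look again from there.

```bash
R='{"delta_pos":[352,-713,2],"angular":[0,0,0.985],"fingers":0.65}'; python3 -m jog '[{"delta_pos":[352,-713,2],"angular":[0,0,0.985],"fingers":0.65},{"delta_pos":[352,-713,2],"angular":[0,0,0.985],"fingers":0.65},{"delta_pos":[352,-713,2],"angular":[0,0,0.985],"fingers":0.65},{"delta_pos":[352,-713,2],"angular":[0,0,0.985],"fingers":0.65},{"delta_pos":[352,-713,2],"angular":[0,0,0.985],"fingers":0.65},{"delta_pos":[352,-713,2],"angular":[0,0,0.985],"fingers":0.65},{"delta_pos":[352,-713,2],"angular":[0,0,0.985],"fingers":0.65},{"delta_pos":[352,-713,2],"angular":[0,0,0.985],"fingers":0.65},{"delta_pos":[352,-713,2],"angular":[0,0,0.985],"fingers":0.65},{"delta_pos":[352,-713,2],"angular":[0,0,0.985],"fingers":0.65}]'
python3 - <<'E'
from h import *
T=cam('top'); print(unproj(T,[[340,158]],20),unproj(T,[[318,135],[368,120]],160)); s=ctrl.sense(); print(s['eef_pos'],s['joints'],s['ee_rot'])
E
```

```text
time_s: 1.5
eef_pos: [489.4, -40.9, 249.9]
ee_rot: [0.0, -0.256, 0.967, -0.0]
force: [0.5, 0.7, 0.6]
grip_width: 0.647
grip_force: 0.0
[[ 705.27545522 -100.03809497   20.        ]] [[ 690.73460676  -63.85961459  160.        ]
 [ 713.22679875 -134.60139271  160.        ]]
[491.66031049 -46.66907454 249.45134346] [-3.31304906e-01  2.42587073e-01  1.58746040e+00 -2.19458635e-03
  1.30963727e+00 -2.41432495e+00] [ 2.06384411e-04 -2.53593992e-01  9.67309698e-01 -1.41130587e-03]
```

```bash
python3 -m jog '[{"delta_pos":[97.5,-198,0],"angular":[0,0,0.005],"fingers":0.65},{"delta_pos":[97.5,-198,0],"angular":[0,0,0.005],"fingers":0.65},{"delta_pos":[97.5,-198,0],"angular":[0,0,0.005],"fingers":0.65},{"delta_pos":[97.5,-198,0],"angular":[0,0,0.005],"fingers":0.65},{"delta_pos":[97.5,-198,0],"angular":[0,0,0.005],"fingers":0.65},{"delta_pos":[97.5,-198,-50],"angular":[0,0,0.005],"fingers":0.65},{"delta_pos":[97.5,-198,-50],"angular":[0,0,0.005],"fingers":0.65},{"delta_pos":[97.5,-198,-50],"angular":[0,0,0.005],"fingers":0.65},{"delta_pos":[97.5,-198,-50],"angular":[0,0,0.005],"fingers":0.65}]'
python3 - <<'E'
from h import *
s=ctrl.sense(); print(s['eef_pos'],s['joints'],s['ee_rot'])
S=cam('scene'); print(ctrl.sense()['eef_pos']); cv2.imwrite('pics/s2.png',cv2.resize(S[0][90:260,190:390],None,fx=3,fy=3,interpolation=cv2.INTER_CUBIC))
E
```

```text
time_s: 2.68
eef_pos: [586.9, -236.8, 202.0]
ee_rot: [0.001, -0.258, 0.966, -0.001]
force: [0.3, 0.5, -1.1]
grip_width: 0.655
grip_force: 0.0
[ 586.93560614 -236.82840925  202.00794371] [-5.68326910e-01  5.85665441e-01  1.21025346e+00  1.06271430e-05
  1.34244426e+00 -2.66172644e+00] [ 0.00109401 -0.2583367   0.96605359 -0.00118767]
[ 586.8298499  -236.86550866  201.65954121]
```

View pics/s2.png

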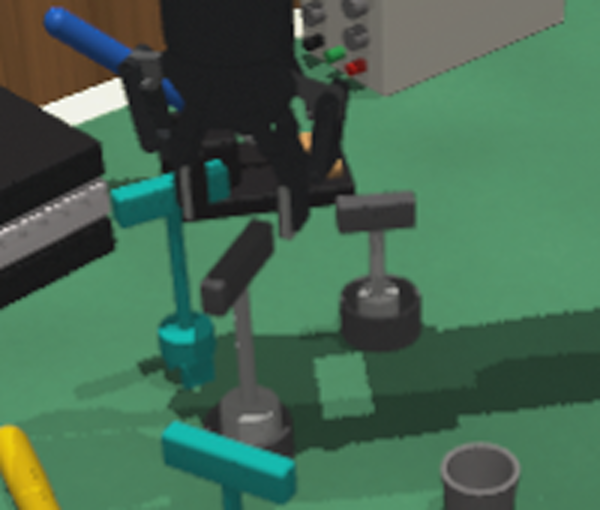

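The fingers straddle the bar and are clear of the turquoise one. I'll centre, descend and grip.

```bash
python3 -m jog '[{"delta_pos":[2.5,-8,0],"angular":[0,0,0],"fingers":0.65},{"delta_pos":[2.5,-8,-20],"angular":[0,0,0],"fingers":0.65},{"delta_pos":[2.5,-8,-40],"angular":[0,0,0],"fingers":0.65},{"delta_pos":[2.5,-8,-52],"angular":[0,0,0],"fingers":0.65},{"delta_pos":[2.5,-8,-52],"angular":[0,0,0],"fingers":0.65},{"delta_pos":[2.5,-8,-52],"angular":[0,0,0],"fingers":0},{"delta_pos":[2.5,-8,-52],"angular":[0,0,0],"fingers":0},{"delta_pos":[2.5,-8,-52],"angular":[0,0,0],"fingers":0},{"delta_pos":[2.5,-8,-52],"angular":[0,0,0],"fingers":0},{"delta_pos":[2.5,-8,-52],"angular":[0,0,0],"fingers":0}]' 60
python3 -m jog '[{"delta_pos":[0,0,0],"angular":[0,0,0],"fingers":0},{"delta_pos":[0,0,0],"angular":[0,0,0],"fingers":0},{"delta_pos":[0,0,0],"angular":[0,0,0],"fingers":0}]'
```

```text
time_s: 3.98
eef_pos: [589.2, -245.0, 148.7]
ee_rot: [0.001, -0.258, 0.966, -0.001]
force: [-0.8, 1.0, 5.7]
grip_width: 0.178
grip_force: 59.5
time_s: 4.35
eef_pos: [589.2, -245.0, 148.7]
ee_rot: [0.0, -0.258, 0.966, -0.001]
force: [-0.3, 0.1, 5.1]
grip_width: 0.179
grip_force: 59.5
```

```bash
python3 -m jog '[{"delta_pos":[0,0,15],"angular":[0,0,0],"fingers":0},{"delta_pos":[0,0,35],"angular":[0,0,0],"fingers":0},{"delta_pos":[0,0,60],"angular":[0,0,0],"fingers":0},{"delta_pos":[0,0,90],"angular":[0,0,0],"fingers":0},{"delta_pos":[0,0,118],"angular":[0,0,0],"fingers":0},{"delta_pos":[0,0,118],"angular":[0,0,0],"fingers":0},{"delta_pos":[0,0,118],"angular":[0,0,0],"fingers":0}]'
python3 - <<'E'
from h import *
s=ctrl.sense(); print(s['eef_pos'],s['joints'],s['ee_rot'],s['force'],s['wrist_torque'])
S=cam('scene');T=cam('top'); cv2.imwrite('pics/s3.png',np.hstack([cv2.resize(C[0][y:y+220,x:x+160],None,fx=2.4,fy=2.4,interpolation=cv2.INTER_CUBIC) for C,x,y in((S,200,50),(T,390,110))]))
E
```

```text
time_s: 5.22
eef_pos: [588.5, -244.6, 264.3]
ee_rot: [-0.001, -0.258, 0.966, 0.001]
force: [0.4, -0.1, -3.8]
grip_width: 0.177
grip_force: 58.8
[ 588.48266144 -244.58618933  264.27278841] [-5.77414610e-01  5.62276462e-01  1.08703250e+00 -1.76969852e-05
  1.49486265e+00 -2.67040953e+00] [-8.68667160e-04 -2.58143191e-01  9.66105807e-01  9.53024797e-04] [ 0.37928756 -0.12635816 -3.77653059] [-0.02344046 -0.01700583 -0.04017173]
```

View pics/s3.png

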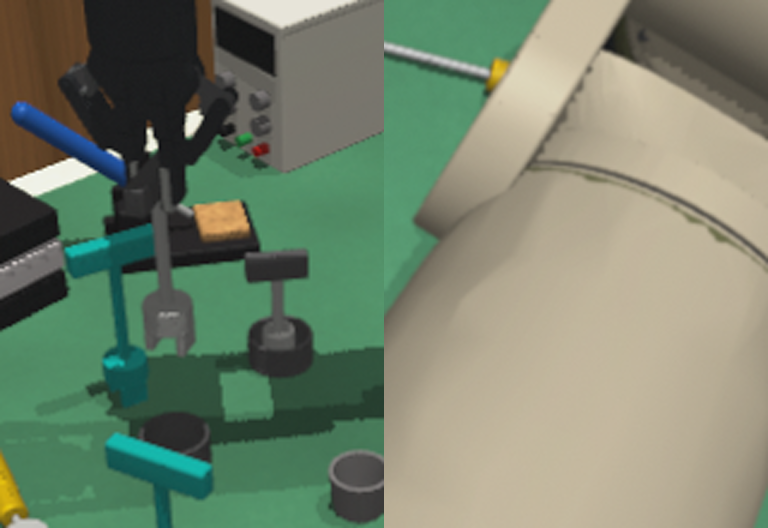

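The long extension is held upright with its slotted foot visible at crop (168,330). The other tools are undisturbed. Next I'll carry it over the bore.

```bash
python3 -m jog '[{"delta_pos":[-7,45,2],"angular":[0,0,-0.07],"fingers":0},{"delta_pos":[-14,90,2],"angular":[0,0,-0.14],"fingers":0},{"delta_pos":[-21,137,2],"angular":[0,0,-0.21],"fingers":0},{"delta_pos":[-28,184,2],"angular":[0,0,-0.28],"fingers":0},{"delta_pos":[-35,231,2],"angular":[0,0,-0.35],"fingers":0},{"delta_pos":[-42,278,2],"angular":[0,0,-0.42],"fingers":0},{"delta_pos":[-49,320,2],"angular":[0,0,-0.49],"fingers":0},{"delta_pos":[-54,352,2],"angular":[0,0,-0.55],"fingers":0},{"delta_pos":[-57.5,373,2],"angular":[0,0,-0.55],"fingers":0},{"delta_pos":[-57.5,373,2],"angular":[0,0,-0.55],"fingers":0}]'
python3 -m jog '[{"delta_pos":[0,0,0],"angular":[0,0,0],"fingers":0},{"delta_pos":[0,0,0],"angular":[0,0,0],"fingers":0},{"delta_pos":[0,0,0],"angular":[0,0,0],"fingers":0}]'
python3 - <<'E'
from h import *
S=cam('scene');T=cam('top');s=ctrl.sense(); e=s['eef_pos']; print(s['joints'],s['ee_rot'])
R=[]
for C,x,y in((S,350,190),(T,130,190)):
    I=C[0].copy(); al=np.linspace(0,6.3,80)
    zb=e[2]-148.7+2
    for c,r,z in(((531.5,128),38,96),((e[0],e[1]),21,zb),((e[0],e[1]),21,zb+42)):
        for p in proj(C,np.c_[c[0]+r*np.cos(al),c[1]+r*np.sin(al),0*al+z]): cv2.circle(I,tuple(p.round().astype(int)),0,(0,0,255),-1)
    R.append(cv2.resize(I[y:y+160,x:x+130],None,fx=3,fy=3,interpolation=cv2.INTER_CUBIC))
cv2.imwrite('pics/s4.png',np.hstack(R))
E
```

```text
time_s: 6.58
eef_pos: [530.8, 129.3, 267.1]
ee_rot: [-0.001, 0.013, 1.0, 0.0]
force: [-0.2, -0.7, -3.5]
grip_width: 0.174
grip_force: 59.1
time_s: 6.95
eef_pos: [531.5, 127.6, 267.8]
ee_rot: [-0.0, 0.014, 1.0, -0.0]
force: [-0.4, -0.6, -4.2]
grip_width: 0.18
grip_force: 59.1
[ 2.16441821e-02  3.47646064e-01  1.39869339e+00 -8.96496455e-06
  1.39527383e+00 -1.52079188e+00] [-1.01463732e-05  1.41788760e-02  9.99899475e-01 -4.78007895e-06]
```

View pics/s4.png

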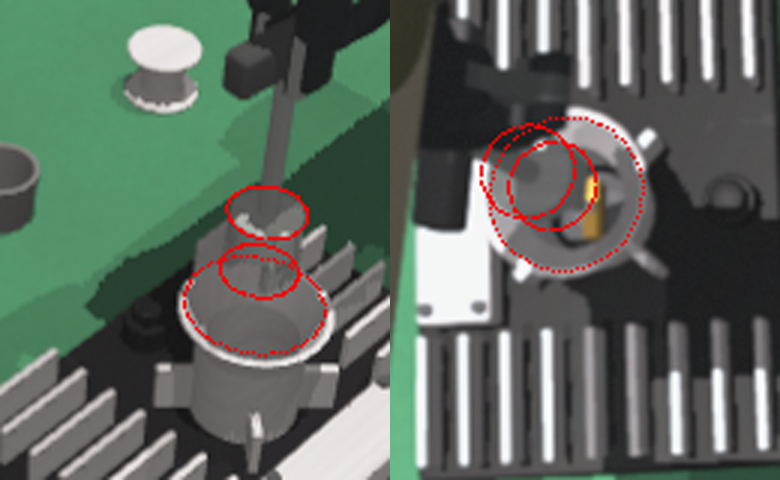

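The foot hangs over the bore, its upper ring matching the TCP prediction, and the rim matches to about 2 mm. I'll lower it while watching the force.

```bash
python3 -m jog '[{"delta_pos":[0.5,0.4,-15],"angular":[0,0,0],"fingers":0},{"delta_pos":[0.5,0.4,-30],"angular":[0,0,0],"fingers":0},{"delta_pos":[0.5,0.4,-42],"angular":[0,0,0],"fingers":0},{"delta_pos":[0.5,0.4,-52],"angular":[0,0,0],"fingers":0},{"delta_pos":[0.5,0.4,-60],"angular":[0,0,0],"fingers":0},{"delta_pos":[0.5,0.4,-68],"angular":[0,0,0],"fingers":0},{"delta_pos":[0.5,0.4,-72],"angular":[0,0,0],"fingers":0},{"delta_pos":[0.5,0.4,-72],"angular":[0,0,0],"fingers":0}]'
```

```text
time_s: 8.05
eef_pos: [531.9, 128.6, 195.7]
ee_rot: [-0.0, 0.014, 1.0, -0.0]
force: [-0.6, -0.2, -3.2]
grip_width: 0.179
grip_force: 59.3
```

```bash
python3 -m jog '[{"delta_pos":[0,0,-5],"angular":[0,0,0],"fingers":0},{"delta_pos":[0,0,-9],"angular":[0,0,0],"fingers":0},{"delta_pos":[0,0,-13],"angular":[0,0,0],"fingers":0},{"delta_pos":[0,0,-16],"angular":[0,0,0],"fingers":0},{"delta_pos":[0,0,-16],"angular":[0,0,0],"fingers":0}]'
python3 -m jog '[{"delta_pos":[0,0,-2],"angular":[0,0,0],"fingers":0},{"delta_pos":[0,0,-4],"angular":[0,0,0],"fingers":0},{"delta_pos":[0,0,-5],"angular":[0,0,0],"fingers":0},{"delta_pos":[0,0,-5],"angular":[0,0,0],"fingers":0}]'
```

```text
time_s: 8.68
eef_pos: [531.8, 128.6, 179.6]
ee_rot: [-0.0, 0.014, 1.0, -0.0]
force: [0.1, -0.1, -4.9]
grip_width: 0.177
grip_force: 59.3
time_s: 9.18
eef_pos: [531.9, 128.6, 174.8]
ee_rot: [-0.0, 0.014, 1.0, -0.0]
force: [-0.1, -0.6, -3.9]
grip_width: 0.178
grip_force: 59.3
```

```bash
python3 -m jog '[{"delta_pos":[0,0,-1],"angular":[0,0,0],"fingers":0},{"delta_pos":[0,0,-2.5],"angular":[0,0,0],"fingers":0},{"delta_pos":[0,0,-2.5],"angular":[0,0,0],"fingers":0}]'
python3 -m jog '[{"delta_pos":[0,0,-1],"angular":[0,0,0],"fingers":0},{"delta_pos":[0,0,-2],"angular":[0,0,0],"fingers":0},{"delta_pos":[0,0,-2],"angular":[0,0,0],"fingers":0}]'
```

```text
time_s: 9.55
eef_pos: [531.8, 128.6, 172.2]
ee_rot: [-0.0, 0.014, 1.0, 0.0]
force: [-0.6, 0.3, -4.3]
grip_width: 0.178
grip_force: 59.3
time_s: 9.93
eef_pos: [531.8, 128.6, 170.2]
ee_rot: [-0.0, 0.014, 1.0, -0.0]
force: [-0.8, -0.5, -4.5]
grip_width: 0.177
grip_force: 59.3
```

```bash
python3 -m jog '[{"delta_pos":[0,0,-1],"angular":[0,0,0],"fingers":0},{"delta_pos":[0,0,-1.5],"angular":[0,0,0],"fingers":0},{"delta_pos":[0,0,-1.5],"angular":[0,0,0],"fingers":0}]'
python3 -m jog '[{"delta_pos":[0,0,-1],"angular":[0,0,0],"fingers":0},{"delta_pos":[0,0,-1.5],"angular":[0,0,0],"fingers":0},{"delta_pos":[0,0,-1.5],"angular":[0,0,0],"fingers":0}]'
```

```text
time_s: 10.3
eef_pos: [531.9, 128.5, 168.8]
ee_rot: [-0.0, 0.014, 1.0, -0.0]
force: [-0.2, -0.2, -3.6]
grip_width: 0.178
grip_force: 59.3
time_s: 10.68
eef_pos: [532.3, 128.6, 168.6]
ee_rot: [0.001, 0.014, 1.0, 0.0]
force: [-1.7, -0.1, 7.7]
grip_width: 0.177
grip_force: 60.8
```

It is seated: contact at z = 168.6, consistent with a 4 mm rest floor. Now I'll turn clockwise.

```bash
python3 -m jog '[{"delta_pos":[0,0,0.5],"angular":[0,0,-0.12],"fingers":0},{"delta_pos":[0,0,0.5],"angular":[0,0,-0.24],"fingers":0},{"delta_pos":[0,0,0.5],"angular":[0,0,-0.36],"fingers":0},{"delta_pos":[0,0,0.5],"angular":[0,0,-0.48],"fingers":0},{"delta_pos":[0,0,0.5],"angular":[0,0,-0.6],"fingers":0},{"delta_pos":[0,0,0.5],"angular":[0,0,-0.72],"fingers":0},{"delta_pos":[0,0,0.5],"angular":[0,0,-0.84],"fingers":0},{"delta_pos":[0,0,0.5],"angular":[0,0,-0.96],"fingers":0},{"delta_pos":[0,0,0.5],"angular":[0,0,-1.08],"fingers":0},{"delta_pos":[0,0,0.5],"angular":[0,0,-1.08],"fingers":0}]'
python3 -c "
from rig import ctrl;s=ctrl.sense();print(s['wrist_torque'],s['joints'])"
python3 -m jog '[{"delta_pos":[0,0,0],"angular":[0,0,-0.08],"fingers":0},{"delta_pos":[0,0,0],"angular":[0,0,-0.16],"fingers":0},{"delta_pos":[0,0,0],"angular":[0,0,-0.2],"fingers":0},{"delta_pos":[0,0,0],"angular":[0,0,-0.2],"fingers":0}]'
python3 -c "
from rig import ctrl;s=ctrl.sense();print(s['wrist_torque'],s['joints'])"
```

```text
time_s: 11.92
eef_pos: [532.3, 129.1, 168.7]
ee_rot: [0.0, 0.526, 0.851, 0.001]
force: [-0.9, 3.6, 5.0]
grip_width: 0.182
grip_force: 60.4
[ 0.91358165  0.16669486 -0.02919312] [ 2.34302723e-02  4.34425235e-01  1.54127714e+00  1.20047441e-03
  1.16403668e+00 -4.41031369e-01]
time_s: 12.42
eef_pos: [532.2, 129.0, 168.7]
ee_rot: [0.0, 0.607, 0.794, 0.001]
force: [-0.9, 3.3, 4.4]
grip_width: 0.179
grip_force: 60.5
[ 0.90249293  0.23074955 -0.00113808] [ 2.33890927e-02  4.34412189e-01  1.54133068e+00  1.09532374e-03
  1.16417644e+00 -2.42494039e-01]
```

```bash
for i in 1; do python3 -m jog '[{"delta_pos":[0,0,0],"angular":[0,0,-0.05],"fingers":0},{"delta_pos":[0,0,0],"angular":[0,0,-0.1],"fingers":0},{"delta_pos":[0,0,0],"angular":[0,0,-0.1],"fingers":0}]'; done
python3 -c "
from rig import ctrl;s=ctrl.sense();print(s['wrist_torque'],s['joints'])"
python3 -m jog '[{"delta_pos":[0,0,0],"angular":[0,0,-0.05],"fingers":0},{"delta_pos":[0,0,0],"angular":[0,0,-0.1],"fingers":0},{"delta_pos":[0,0,0],"angular":[0,0,-0.1],"fingers":0}]'
python3 -c "
from rig import ctrl;s=ctrl.sense();print(s['wrist_torque'],s['joints'])"
```

```text
time_s: 12.8
eef_pos: [532.5, 129.0, 168.7]
ee_rot: [0.001, 0.646, 0.763, 0.001]
force: [0.7, 4.8, 5.9]
grip_width: 0.179
grip_force: 60.5
[ 1.13799073 -0.15194307  0.15636046] [ 2.33947304e-02  4.34580703e-01  1.54116364e+00  9.96499726e-04
  1.16347630e+00 -1.42818414e-01]
time_s: 13.18
eef_pos: [532.5, 128.7, 168.7]
ee_rot: [0.001, 0.683, 0.731, 0.001]
force: [1.0, 2.9, 5.3]
grip_width: 0.18
grip_force: 61.7
[ 0.69849324 -0.12112797  1.02556828] [ 2.33484889e-02  4.34569689e-01  1.54118196e+00 -5.02494889e-04
  1.16356485e+00 -4.44437740e-02]
```

The torque jumped to 1 N m at yaw about -1.5, which is the hard stop. I'll unload a little, release and retreat.

```bash
python3 -m jog '[{"delta_pos":[0,0,0.5],"angular":[0,0,0.05],"fingers":0},{"delta_pos":[0,0,0.5],"angular":[0,0,0.05],"fingers":0},{"delta_pos":[0,0,0.5],"angular":[0,0,0.05],"fingers":0.6},{"delta_pos":[0,0,0.5],"angular":[0,0,0.05],"fingers":0.6},{"delta_pos":[0,0,0.5],"angular":[0,0,0.05],"fingers":0.6},{"delta_pos":[0,0,0.5],"angular":[0,0,0.05],"fingers":0.6},{"delta_pos":[0,0,0.5],"angular":[0,0,0.05],"fingers":0.6},{"delta_pos":[0,0,0.5],"angular":[0,0,0.05],"fingers":0.6}]' 
python3 -m jog '[{"delta_pos":[0,0,10],"angular":[0,0,0],"fingers":0.6},{"delta_pos":[0,0,25],"angular":[0,0,0],"fingers":0.6},{"delta_pos":[0,0,45],"angular":[0,0,0],"fingers":0.6},{"delta_pos":[0,0,80],"angular":[0,0,0],"fingers":0.6},{"delta_pos":[-40,60,90],"angular":[0,0,0],"fingers":0.6},{"delta_pos":[-80,120,90],"angular":[0,0,0],"fingers":0.6},{"delta_pos":[-110,170,90],"angular":[0,0,0],"fingers":0.6},{"delta_pos":[-130,220,90],"angular":[0,0,0],"fingers":0.6},{"delta_pos":[-150,250,90],"angular":[0,0,0],"fingers":0.6},{"delta_pos":[-150,250,90],"angular":[0,0,0],"fingers":0.6}]'
python3 - <<'E'
from fit import *
T=cam('top');S=cam('scene')
for z in(158,):
    for Cs in([T],[S]): r=fitbar(Cs,[532,128.6,-1.45],24+138,24+162); print(r.x,r.fun)
cv2.imwrite('pics/s5.png',np.hstack([cv2.resize(C[0][y:y+190,x:x+150],None,fx=2.6,fy=2.6) for C,x,y in((S,350,170),(T,110,160))]))
E
```

```text
time_s: 14.18
eef_pos: [531.9, 128.6, 168.3]
ee_rot: [0.0, 0.666, 0.746, -0.0]
force: [0.8, -0.0, -0.0]
grip_width: 0.599
grip_force: 0.0
time_s: 15.42
eef_pos: [380.4, 380.5, 259.5]
ee_rot: [0.0, 0.665, 0.747, 0.001]
force: [0.1, 0.1, 0.2]
grip_width: 0.602
grip_force: 0.0
[532.65081592 127.95772737  -1.4006666 ] 159.61137254901962
[536.02022471 131.44730245  -1.45042802] 176.7372549019608
```

View pics/s5.png

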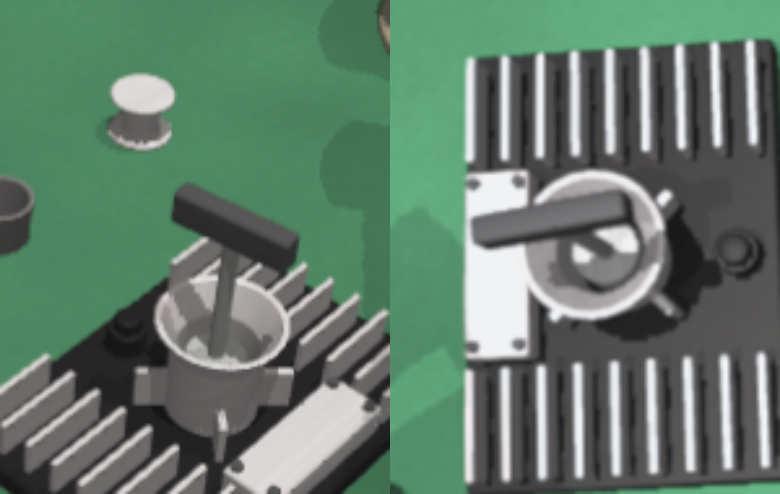

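The extension stands upright in the bore, foot centred, with its T-bar turned to yaw of about -1.42. The gripper is clear of it, so I'll hand in.

```bash
python3 -c "
from rig import ctrl;print(ctrl.finish_job())"
```

```text
the job is handed in; nothing more can be done
None
```

I turned the clamp nut clockwise until the torque rose sharply at its stop, left the long extension standing upright and released on it, never touched the short driver, and handed the job in at about 15.5 s; no verdict came back.

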